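Find the full tin by feel and stack the lighter two on a separator

TASK

Lay the birch separator board flat on the three shoe-polish tins in the white tray, centred and lined up with the tray, and let go of it. Then heft the three identical green tins to find the heaviest by feel: stand the two lighter ones upright on the separator as the next layer, and finish holding the heaviest one up in the gripper, upright, its underside at least 20 cm above the credenza top, without letting go of it at the end. Do not tip over any green tin, and leave the other things on the credenza where they are.

Things in the scene. Friction and masses are not known exactly. Their poses are not given: they have to be found in the camera images.
- tray: fixed white porcelain tray, 110 (x) by 260 (y) mm outside, rim 18 mm high, walls and floor 6 mm thick; origin at the centre of its underside, y along its length. The three polish tins stand in it in a row along y, 64 mm apart, the middle one at its centre; their tops are 42 mm above the tray's underside
- polish_1: closed black shoe-polish tin, 46 mm diameter, 36 mm tall, standing in the tray, part of the lower layer; origin at the centre of its underside; at about y = -64 mm in the tray's frame
- polish_2: closed black shoe-polish tin, 46 mm diameter, 36 mm tall, standing in the tray, part of the lower layer; origin at the centre of its underside; at the tray's centre
- polish_3: closed black shoe-polish tin, 46 mm diameter, 36 mm tall, standing in the tray, part of the lower layer; origin at the centre of its underside; at about y = +64 mm in the tray's frame
- separator: birch plywood separator board, 62 (x) by 200 (y) by 6 (z) mm, 60 g; origin at the centre of its underside. It starts lying lengthwise on the riser, overhanging it by 12 mm along each long side, so it can be pinched across its 62 mm width from above
- riser: fixed matte black steel riser, 38 (x) by 160 (y) by 32 mm high, under the separator at the start; origin at the centre of its underside
- tin_a: closed round green tin with a brass band, 48 mm diameter, 72 mm tall, origin at the centre of its underside, z up. One of three tins alike in all but weight (0.12 to 0.55 kg); the heaviest is at least 150 g heavier than either other one. Any of the three may stand at any of their places on the credenza top, about 10 cm or more apart (between centres)
- tin_b: closed round green tin with a brass band, 48 mm diameter, 72 mm tall, origin at the centre of its underside, z up. One of three tins alike in all but weight (0.12 to 0.55 kg); the heaviest is at least 150 g heavier than either other one. Any of the three may stand at any of their places on the credenza top, about 10 cm or more apart (between centres)
- tin_c: closed round green tin with a brass band, 48 mm diameter, 72 mm tall, origin at the centre of its underside, z up. One of three tins alike in all but weight (0.12 to 0.55 kg); the heaviest is at least 150 g heavier than either other one. Any of the three may stand at any of their places on the credenza top, about 10 cm or more apart (between centres)
- earbud_case: bystander: white hard-shell earbud case, 46 by 60 by 25 mm, origin at the centre of its underside
- glasses_case: bystander: black hard glasses case, 65 (x) by 160 (y) by 40 mm, origin at the centre of its underside
- candle_cup: bystander: blue ceramic cup, 76 mm across the rim, 75 mm tall, origin at the centre of its underside
- room_spray: bystander: amber glass spray bottle, 42 mm diameter, 130 mm tall, origin at the centre of its underside
There are look-alikes about, which are no part of the job. What is shaped like the tin_c but pink or purple is not meant. What is shaped like the tin_b but turquoise is not meant.

How it is judged:
On the way, in this order (a step that is already met when the one before it is completed fails the run):
1. the separator lies flat and centred on the three polish tins, let go, before any green tin stands on it (z of separator in the frame of tray between 0.038 and 0.047 m and x of separator in the frame of tray between -0.02 and 0.02 m and y of separator in the frame of tray between -0.03 and 0.03 m and angle between separator's own z axis and vertical below 0.08 rad and angle between the y axis of separator and the y axis of tray, either way round below 0.2 rad and contact force between each of the fingers, tin_a, tin_b, tin_c and separator below 0.1 N and linear speed of separator below 0.03 m/s), for 0.2 s.
2. the two lighter tins stand upright on the separator, let go (the heaviest would press on it with over 3.6 N) (z of separator in the frame of tray between 0.038 and 0.047 m and x of separator in the frame of tray between -0.02 and 0.02 m and y of separator in the frame of tray between -0.03 and 0.03 m and angle between separator's own z axis and vertical below 0.08 rad and angle between the y axis of separator and the y axis of tray, either way round below 0.2 rad and (((z of tin_b in the frame of separator between 0.003 and 0.01 m and x of tin_b in the frame of separator between -0.031 and 0.031 m and y of tin_b in the frame of separator between -0.1 and 0.1 m and angle between tin_b's own z axis and vertical below 0.1 rad and contact force between the fingers and tin_b below 0.1 N and linear speed of tin_b below 0.03 m/s) and contact force between tin_b and separator between 0.5 and 3.6 N and (z of tin_c in the frame of separator between 0.003 and 0.01 m and x of tin_c in the frame of separator between -0.031 and 0.031 m and y of tin_c in the frame of separator between -0.1 and 0.1 m and angle between tin_c's own z axis and vertical below 0.1 rad and contact force between the fingers and tin_c below 0.1 N and linear speed of tin_c below 0.03 m/s) and contact force between tin_c and separator between 0.5 and 3.6 N) or ((z of tin_a in the frame of separator between 0.003 and 0.01 m and x of tin_a in the frame of separator between -0.031 and 0.031 m and y of tin_a in the frame of separator between -0.1 and 0.1 m and angle between tin_a's own z axis and vertical below 0.1 rad and contact force between the fingers and tin_a below 0.1 N and linear speed of tin_a below 0.03 m/s) and contact force between tin_a and separator between 0.5 and 3.6 N and (z of tin_c in the frame of separator between 0.003 and 0.01 m and x of tin_c in the frame of separator between -0.031 and 0.031 m and y of tin_c in the frame of separator between -0.1 and 0.1 m and angle between tin_c's own z axis and vertical below 0.1 rad and contact force between the fingers and tin_c below 0.1 N and linear speed of tin_c below 0.03 m/s) and contact force between tin_c and separator between 0.5 and 3.6 N) or ((z of tin_a in the frame of separator between 0.003 and 0.01 m and x of tin_a in the frame of separator between -0.031 and 0.031 m and y of tin_a in the frame of separator between -0.1 and 0.1 m and angle between tin_a's own z axis and vertical below 0.1 rad and contact force between the fingers and tin_a below 0.1 N and linear speed of tin_a below 0.03 m/s) and contact force between tin_a and separator between 0.5 and 3.6 N and (z of tin_b in the frame of separator between 0.003 and 0.01 m and x of tin_b in the frame of separator between -0.031 and 0.031 m and y of tin_b in the frame of separator between -0.1 and 0.1 m and angle between tin_b's own z axis and vertical below 0.1 rad and contact force between the fingers and tin_b below 0.1 N and linear speed of tin_b below 0.03 m/s) and contact force between tin_b and separator between 0.5 and 3.6 N))), for 0.2 s.
At the end, for the whole second after the job is handed in: separator flat on the polish tins, centred on the tray within 20 mm across, 30 mm along, 0.2 rad; two lighter tins upright on it (0.1 rad), let go; heaviest held still in the fingers within 0.35 rad of upright, underside over 190 mm above the credenza top, resting on nothing (z of separator in the frame of tray between 0.038 and 0.047 m and x of separator in the frame of tray between -0.02 and 0.02 m and y of separator in the frame of tray between -0.03 and 0.03 m and angle between separator's own z axis and vertical below 0.08 rad and angle between the y axis of separator and the y axis of tray, either way round below 0.2 rad and contact force between the fingers and separator below 0.1 N and (((z of tin_b in the frame of separator between 0.003 and 0.01 m and x of tin_b in the frame of separator between -0.031 and 0.031 m and y of tin_b in the frame of separator between -0.1 and 0.1 m and angle between tin_b's own z axis and vertical below 0.1 rad and contact force between the fingers and tin_b below 0.1 N and linear speed of tin_b below 0.03 m/s) and contact force between tin_b and separator between 0.5 and 3.6 N and (z of tin_c in the frame of separator between 0.003 and 0.01 m and x of tin_c in the frame of separator between -0.031 and 0.031 m and y of tin_c in the frame of separator between -0.1 and 0.1 m and angle between tin_c's own z axis and vertical below 0.1 rad and contact force between the fingers and tin_c below 0.1 N and linear speed of tin_c below 0.03 m/s) and contact force between tin_c and separator between 0.5 and 3.6 N and height (world z) of tin_a above 0.19 m and angle between tin_a's own z axis and vertical below 0.35 rad and contact force between the fingers and tin_a above 2 N and linear speed of tin_a below 0.05 m/s and contact force between tin_a and tin_b below 0.1 N and contact force between tin_a and tin_c below 0.1 N) or ((z of tin_a in the frame of separator between 0.003 and 0.01 m and x of tin_a in the frame of separator between -0.031 and 0.031 m and y of tin_a in the frame of separator between -0.1 and 0.1 m and angle between tin_a's own z axis and vertical below 0.1 rad and contact force between the fingers and tin_a below 0.1 N and linear speed of tin_a below 0.03 m/s) and contact force between tin_a and separator between 0.5 and 3.6 N and (z of tin_c in the frame of separator between 0.003 and 0.01 m and x of tin_c in the frame of separator between -0.031 and 0.031 m and y of tin_c in the frame of separator between -0.1 and 0.1 m and angle between tin_c's own z axis and vertical below 0.1 rad and contact force between the fingers and tin_c below 0.1 N and linear speed of tin_c below 0.03 m/s) and contact force between tin_c and separator between 0.5 and 3.6 N and height (world z) of tin_b above 0.19 m and angle between tin_b's own z axis and vertical below 0.35 rad and contact force between the fingers and tin_b above 2 N and linear speed of tin_b below 0.05 m/s and contact force between tin_b and tin_a below 0.1 N and contact force between tin_b and tin_c below 0.1 N) or ((z of tin_a in the frame of separator between 0.003 and 0.01 m and x of tin_a in the frame of separator between -0.031 and 0.031 m and y of tin_a in the frame of separator between -0.1 and 0.1 m and angle between tin_a's own z axis and vertical below 0.1 rad and contact force between the fingers and tin_a below 0.1 N and linear speed of tin_a below 0.03 m/s) and contact force between tin_a and separator between 0.5 and 3.6 N and (z of tin_b in the frame of separator between 0.003 and 0.01 m and x of tin_b in the frame of separator between -0.031 and 0.031 m and y of tin_b in the frame of separator between -0.1 and 0.1 m and angle between tin_b's own z axis and vertical below 0.1 rad and contact force between the fingers and tin_b below 0.1 N and linear speed of tin_b below 0.03 m/s) and contact force between tin_b and separator between 0.5 and 3.6 N and height (world z) of tin_c above 0.19 m and angle between tin_c's own z axis and vertical below 0.35 rad and contact force between the fingers and tin_c above 2 N and linear speed of tin_c below 0.05 m/s and contact force between tin_c and tin_a below 0.1 N and contact force between tin_c and tin_b below 0.1 N))); the arm keeps its last pose, push and grip.
It fails at once if a green tin is tipped over (more than 0.7 rad) (angle between any of tin_a, tin_b, tin_c's own z axis and vertical above 0.7 rad).
It fails at once if a bystander (earbud case, glasses case, candle cup, room spray) is moved more than 25 mm (distance of any of earbud_case, glasses_case, candle_cup, room_spray from where it was at the start of the episode above 0.025 m).
It also fails if it takes over 72 s, if anything falls off the work surface, if the arm or the gripper's body presses on something with over 40 N, if the wrist force passes 120 N, or if a joint passes its speed limit or range.

ROBOT

A 7-joint arm with a two-finger parallel gripper is mounted at the origin on the work surface. World frame = base frame: x ahead of the robot, y to its left, z up, the work surface at z = 0. Lengths are in m, angles in rad, forces in N, time in s.
With the tool pointing down it reaches from about 0.425 to 0.875 m from the base axis. Payload 4.7 kg.
Tool frame: the origin (TCP) lies at the centre of the arm's flange, where the gripper is bolted on; the fingertips stand 173 mm ahead of it and the grasp point (between the pads) lies 155 mm ahead of it; z points along the fingers, y is the line along which they close (so a half turn about z gives the same grasp; the last joint's range is limited). The gripper opens to 85 mm and grips with 20 to 120 N. Pads are 22 mm wide; open, the fingers measure 114 mm over their backs; the gripper's body (76 mm by 85 mm) begins 54 mm behind the grasp point. The pads swing forward as they close: fully open they stand 13 mm farther back than shut.
Start: joints at [1.292, 0.321, -0.07, 1.45, 0.023, 1.371, -0.057], TCP at [0.188, -0.622, 0.405] pointing down, gripper open.
Joint ranges: [-2.86, 2.86], [-0.3, 2.09], [-1.38, 1.24], [0.06, 2.45], [-1.56, 4.7], [0.09, 2.05], [-2.69, 2.69]. Speed limits (rad/s): [2.57, 2.57, 3.14, 3.14, 3.14, 3.14, 3.14].

INTERFACE

Orientations are given as a unit quaternion [w, x, y, z].
In Python, from plant import * gives the robot as it stands.
- The arm moves only by the tool play_rows, never from a script. Its argument "steps" is a list of rows, each a list of 3 entries, a list of its own where there are three numbers: the shift along the tool's x, y, z in m, then the turn about the tool's z in rad, then the opening in per cent of the stroke, from 0 (shut) to 100 (fully open). A call has 1 to 20 rows; each row shifts and turns the commanded pose from where the row before left it, along the tool's axes as they then stand; what a row does not reach is not made up. A row lasts 1/10 s, in which the tool goes at most 50 mm and 8.59 degrees, less where a joint would pass 70% of its speed; a pose out of reach is approached as far as the arm can. A call with a gripper value outside its range is refused whole. The fingers move at their own pace and stop on an object; "newtons" is the grip in N (left out, the last holds). Time passes only in rows, so rows that do not move let the fingers close. It gives the time, the measured TCP pose, the force, the opening and the grip force at its end, in the units of the state.
- get_obs(): the state, without advancing time (a new reading comes with each control period).
- get_image(name): name is "side" or "top" or "wrist"; returns a dict with "color" (400x640x3 uint8, blue, green, red), "mtx" (3x3 intrinsics, pixels), "cam_to_world" (4x4, takes a point from camera to world coordinates); the wrist camera has in their place "tool_from_camera" (4x4, takes a point from camera to tool coordinates, whose origin is the TCP and whose axes are the flange's). Camera axes: x right, y down, z forward; pixel columns grow to the right and rows downward; lengths in m; the calibration is good to about 2 mm. A picture is of the moment at which its call begins: read the wrist's pose just before it. There is no depth.
- job_done(): hands the job in; it is judged then, once.
The state is a dict: "time_s": time; "joint_pos": joint angles; "joint_vel": joint speeds; "joint_torque": joint torques, N m; "eef_pos": TCP position; "orientation": TCP orientation; "wrist_force": force on the tool from outside, world axes, zero at the start; "moment": the same for the moment, N m; "grip_width": finger opening in m; "finger_force": force on a finger pad.
Only numpy, scipy, OpenCV 4.12 (cv2) and the standard library are available. Lean on these libraries where they do the work, as an engineer would, in place of code of your own. Each camera call takes 0.05 s, during which the arm holds its last target. There are 200 camera calls.

## Working session

There is one attempt and no reset: what is moved stays moved. The work goes in short steps, Python scripts to look and compute and a tool call to move; the robot and the scene stay as the last step left them, time stands still between calls to the robot, and variables do not carry over. Pictures are saved under pics/ and viewed, at most 10 in all, crops included, and the job is handed in when it is done.

Besides the shell and the picture viewer there is one more tool, called in YAML: its name, and indented under it one key for each argument. play_rows: Moves the arm, as the interface text tells. Its arguments: {"type":"object","properties":{"steps":{"type":"array","items":{"type":"array"}},"newtons":{"type":"number"}},"required":["steps"]}

```bash
mkdir -p pics; python3 - <<'E'
from plant import *
import cv2,numpy as np
o=get_obs();print({k:np.round(v,3).tolist() for k,v in o.items()})
for n in("top","side"):
    d=get_image(n);cv2.imwrite(f"pics/{n}0.png",d["color"]);print(n,np.round(d["mtx"],1).tolist(),np.round(d["cam_to_world"],4).tolist())
E
```

```text
{'time_s': 0.0, 'joint_pos': [1.292, 0.322, -0.07, 1.452, 0.023, 1.371, -0.057], 'joint_vel': [0.001, -0.0, -0.002, 0.0, 0.0, -0.001, -0.001], 'joint_torque': [0.0, -49.359, -0.382, -31.434, 0.013, 0.011, -0.0], 'eef_pos': [0.188, -0.622, 0.404], 'orientation': [-0.001, 0.989, 0.146, -0.0], 'wrist_force': [0.264, -0.559, -0.028], 'moment': [0.002, -0.011, 0.043], 'finger_force': 0.0, 'grip_width': 0.085}
top [[449.5, 0.0, 312.7], [0.0, 449.5, 206.6], [0.0, 0.0, 1.0]] [[0.0296, -0.9928, 0.1159, 0.4819], [-0.9995, -0.0301, -0.0027, -0.0155], [0.0061, -0.1158, -0.9933, 1.2585], [0.0, 0.0, 0.0, 1.0]]
side [[510.4, 0.0, 321.3], [0.0, 510.4, 206.1], [0.0, 0.0, 1.0]] [[-0.9862, -0.1158, 0.1184, 0.4496], [-0.1647, 0.7616, -0.6268, 0.7732], [-0.0176, -0.6376, -0.7702, 1.0058], [0.0, 0.0, 0.0, 1.0]]
```

View pics/top0.png

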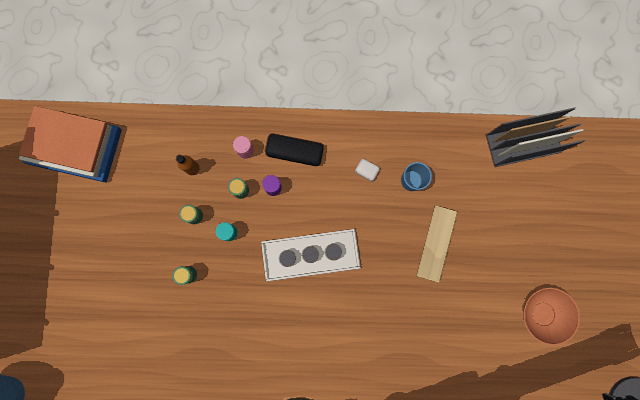

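View pics/side0.png

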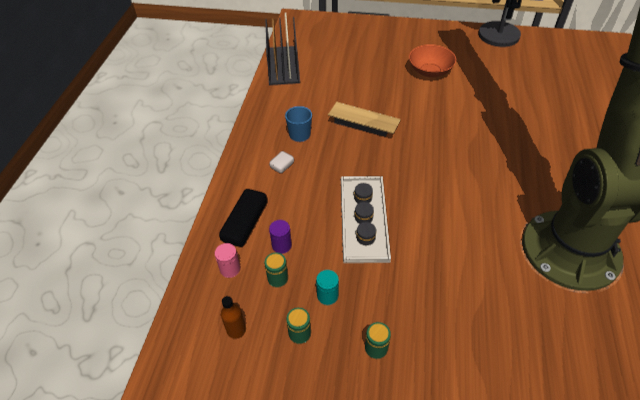

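Top picture: the cylinders that could be taken for the wanted tins are yellow-topped green (238,187), (190,213), (183,275), pink (242,146), purple (272,185) and turquoise (226,231). I choose the three green ones with brass bands. The tray is at (311,255) and the separator at (437,244). A close crop will check this.

```bash
python3 - <<'E'
import cv2,numpy as np
im=cv2.imread("pics/top0.png")
a=cv2.resize(im[165:295,165:365],None,fx=4,fy=4,interpolation=cv2.INTER_CUBIC)
cv2.imwrite("pics/c1.png",a)
b=cv2.resize(im[195:295,400:475],None,fx=6,fy=6,interpolation=cv2.INTER_CUBIC)
cv2.imwrite("pics/c2.png",b)
E
```

```text
(no output)
```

View pics/c1.png

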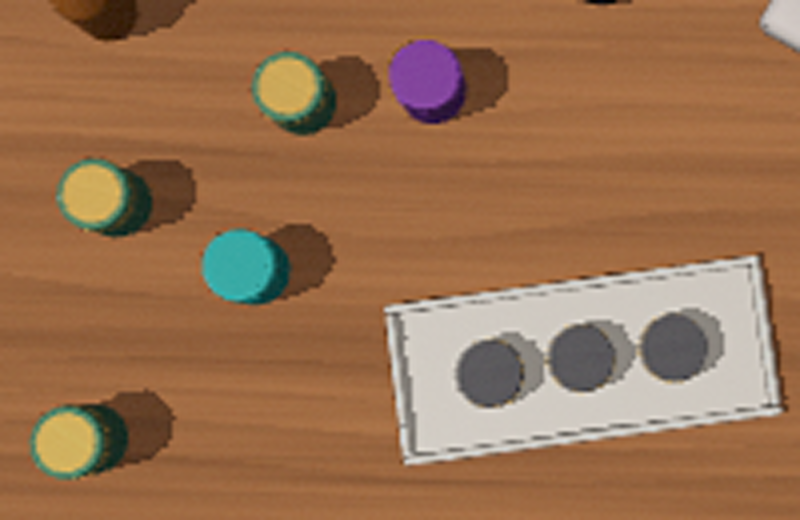

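View pics/c2.png

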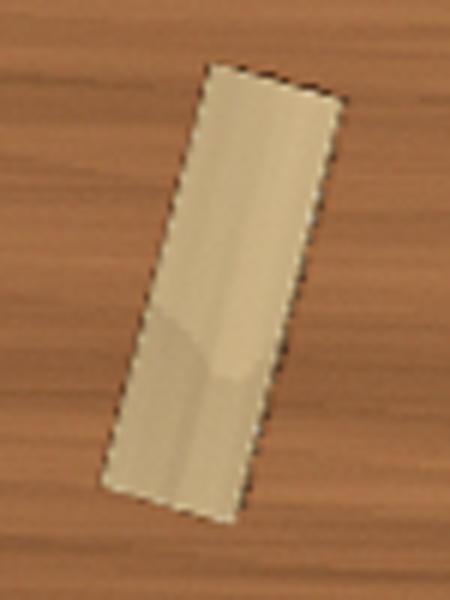

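Crop 1: green tin tops with brass at crop (289,86), (94,194), (67,441), confirmed green. Purple is at (427,77) and turquoise at (239,266). The polish tops are at (490,373), (582,357), (675,346). Crop 2: separator corners at (210,63), (345,99), (235,522), (102,485).

```bash
cat > h.py <<'E'
from plant import *
import numpy as np, cv2
from scipy.spatial.transform import Rotation as R
M=np.array([[449.5,0,312.7],[0,449.5,206.6],[0,0,1]])
T=np.array([[0.0296,-0.9928,0.1159,0.4819],[-0.9995,-0.0301,-0.0027,-0.0155],[0.0061,-0.1158,-0.9933,1.2585]])
def proj(u,v,z,M=M,T=T):
    d=T[:3,:3]@np.linalg.inv(M)@[u,v,1];s=(z-T[2,3])/d[2];return (T[:3,3]+s*d)[:2]
def togo(target,yaw,what=""):
    """tool-frame shift and turn to TCP target (3), finger-line (tool y) direction yaw mod pi"""
    o=get_obs();w,x,y,z=o["orientation"];r=R.from_quat([x,y,z,w])
    d=r.inv().apply(np.array(target)-o["eef_pos"])
    ty=r.as_matrix()[:,1];cur=np.arctan2(ty[1],ty[0])
    dy=(yaw-cur+np.pi/2)%np.pi-np.pi/2
    print(what,"t",round(o["time_s"],2),"eef",np.round(o["eef_pos"],4),"cur",round(cur,3),"shift",np.round(d,4),"turn(tool z)",round(-dy,3),"tilt",np.round(r.as_matrix()[:,2],3),"w",round(o["grip_width"],4),"F",np.round(o["wrist_force"],2),"j7",np.round(o["joint_pos"][6],2))
E
python3 - <<'E'
from h import *
for p in [(289,86),(94,194),(67,441),(239,266),(427,77)]: print("tin",np.round(proj(165+p[0]/4-.4,165+p[1]/4-.4,.072),4))
P=[proj(165+p[0]/4-.4,165+p[1]/4-.4,.042) for p in[(490,373),(582,357),(675,346)]]
print("polish",np.round(P,4),"mean",np.mean(P,0),"yaw",np.arctan2(*(P[0]-P[2])[::-1]))
for n,p in dict(tl=(388,309),tr=(757,256),br=(781,410),bl=(406,463)).items(): print(n,np.round(proj(165+p[0]/4-.4,165+p[1]/4-.4,.018),4))
S=np.array([proj(400+p[0]/6-.4,195+p[1]/6-.4,.038) for p in[(210,63),(345,99),(235,522),(102,485)]])
c=S.mean(0);L=(S[0]+S[1]-S[2]-S[3])/2;W=(S[0]+S[3]-S[1]-S[2])/2
print("sep",np.round(S,4),c,np.linalg.norm(L),np.linalg.norm(W),"Lyaw",np.arctan2(L[1],L[0]),"Wyaw",np.arctan2(W[1],W[0]))
for n,(u,v,z) in dict(spray=(180,158,.13),pink=(242,145,.072),gc=(295,149,.04)).items(): print(n,proj(u,v,z))
wy=np.arctan2(W[1],W[0])
togo([*c,.40],wy)
E
```

```text
tin [0.6693 0.1852]
tin [0.593  0.3106]
tin [0.4309 0.3182]
tin [0.5483 0.2123]
tin [0.6782 0.0935]
polish [[ 0.4831  0.0459]
 [ 0.4957 -0.0156]
 [ 0.5049 -0.078 ]] mean [ 0.49455493 -0.01590652] yaw 1.7446059308721247
tl [0.5248 0.1188]
tr [ 0.5689 -0.1344]
br [ 0.4639 -0.1528]
bl [0.4206 0.102 ]
sep [[ 0.6386 -0.3524]
 [ 0.6239 -0.414 ]
 [ 0.4319 -0.3633]
 [ 0.4465 -0.3036]] [ 0.53520333 -0.35833956] 0.19840633747017564 0.06236429669678712 Lyaw -0.25370103006351147 Wyaw 1.3336149505882404
spray [0.72825835 0.32402573]
pink [0.78180086 0.17687426]
gc [0.78313714 0.03494123]
 t 0.1 eef [ 0.1875 -0.6222  0.4037] cur -1.278 shift [ 0.409  -0.1522  0.004 ] turn(tool z) 0.53 tilt [-0.001  0.002 -1.   ] w 0.0856 F [-0.06  1.06 -0.62] j7 -0.06
```

play_rows:
  steps:
    - [[0,0,0],0.1325,100]
    - [[0,0,0],0.1325,100]
    - [[0,0,0],0.1325,100]
    - [[0,0,0],0.1325,100]
    - [[0.0276,-0.0338,0.005],0,100]
    - [[0.0276,-0.0338,0.005],0,100]
    - [[0.0276,-0.0338,0.005],0,100]
    - [[0.0276,-0.0338,0.005],0,100]
    - [[0.0276,-0.0338,0.005],0,100]
    - [[0.0276,-0.0338,0.005],0,100]
    - [[0.0276,-0.0338,0.005],0,100]
    - [[0.0276,-0.0338,0.005],0,100]
    - [[0.0276,-0.0338,0.005],0,100]
    - [[0.0276,-0.0338,0.005],0,100]
    - [[0,0,0.02],0,100]
    - [[0,0,0],0,100]
    - [[0,0,0],0,100]
  newtons: 30

```text
time_s: 1.8
eef_pos: [0.5343, -0.3596, 0.334]
orientation: [0.0, 0.993, -0.119, -0.001]
wrist_force: [-0.3, -0.8, -0.3]
grip_width: 0.0854
finger_force: 0.0
```

```bash
python3 - <<'E'
from h import *
togo([.5352,-.3583,.187],1.3336)
E
```

```text
t 1.8 eef [ 0.5343 -0.3596  0.334 ] cur -1.809 shift [ 0.0009 -0.0015  0.147 ] turn(tool z) -0.001 tilt [-0.002  0.    -1.   ] w 0.0854 F [-0.35 -0.83 -0.28] j7 -1.32
```

play_rows:
  steps:
    - [[0.001,-0.0015,0.03],0,100]
    - [[0,0,0.03],0,100]
    - [[0,0,0.03],0,100]
    - [[0,0,0.03],0,100]
    - [[0,0,0.02],0,100]
    - [[0,0,0.007],0,100]
    - [[0,0,0],0,100]
    - [[0,0,0],0,40]
    - [[0,0,0],0,40]
    - [[0,0,0],0,40]
    - [[0,0,0],0,40]
    - [[0,0,0],0,40]
    - [[0,0,0],0,40]
  newtons: 30

```text
time_s: 3.1
eef_pos: [0.5372, -0.3582, 0.1899]
orientation: [0.001, 0.993, -0.118, 0.001]
wrist_force: [-1.2, -0.3, 5.5]
grip_width: 0.0613
finger_force: 32.9
```

play_rows:
  steps:
    - [[0,0,-0.02],0,40]
    - [[0,0,-0.04],0,40]
    - [[0,0,-0.05],0,40]
    - [[0,0,0],-0.13,40]
    - [[0,0,0],-0.13,40]
    - [[0,0,0],-0.13,40]
    - [[0,0,0],-0.13,40]
    - [[0,0,0],-0.13,40]
    - [[0,0,0],-0.13,40]
    - [[0,0,0],-0.13,40]
    - [[0,0,0],-0.13,40]
    - [[0,0,0],-0.13,40]
    - [[0,0,0],-0.13,40]
    - [[0,0,0],-0.13,40]
    - [[0,0,0],-0.13,40]
    - [[0,0,0],-0.13,40]
    - [[0,0,0],-0.13,40]
    - [[0,0,0],-0.16,40]
    - [[0,0,0],0,40]

```text
time_s: 5.0
eef_pos: [0.5366, -0.3573, 0.2978]
orientation: [0.0, 0.647, 0.762, 0.0]
wrist_force: [0.6, -0.5, -1.2]
grip_width: 0.0611
finger_force: 33.2
```

```bash
python3 - <<'E'
from h import *
togo([.4946,-.0162,.30],.173)
E
```

```text
t 5.0 eef [ 0.5366 -0.3573  0.2978] cur 0.162 shift [ 0.3434  0.0138 -0.0021] turn(tool z) -0.011 tilt [ 0.  0. -1.] w 0.0611 F [ 0.56 -0.51 -1.25] j7 0.54
```

play_rows:
  steps:
    - [[0.02,0.001,0],-0.011,40]
    - [[0.036,0.0015,0],0,40]
    - [[0.036,0.0015,0],0,40]
    - [[0.036,0.0015,0],0,40]
    - [[0.036,0.0015,0],0,40]
    - [[0.036,0.0015,0],0,40]
    - [[0.036,0.0015,0],0,40]
    - [[0.036,0.0015,0],0,40]
    - [[0.036,0.0015,0],0,40]
    - [[0.02,0.001,0],0,40]
    - [[0.0154,0,0],0,40]
    - [[0,0,0],0,40]
    - [[0,0,0],0,40]

```text
time_s: 6.3
eef_pos: [0.4916, -0.0176, 0.2978]
orientation: [0.0, 0.644, 0.765, -0.0]
wrist_force: [-0.2, -0.9, -0.3]
grip_width: 0.0611
finger_force: 33.2
```

```bash
python3 - <<'E'
from h import *
togo([.4946,-.0162,.203],.173)
d=get_image("side");im=d["color"][120:320,240:480];cv2.imwrite("pics/s1.png",cv2.resize(im,None,fx=3,fy=3,interpolation=2))
E
```

```text
t 6.3 eef [ 0.4916 -0.0176  0.2978] cur 0.171 shift [0.001  0.0032 0.0948] turn(tool z) -0.002 tilt [ 0.    -0.001 -1.   ] w 0.0611 F [-0.16 -0.86 -0.32] j7 0.08
```

View pics/s1.png

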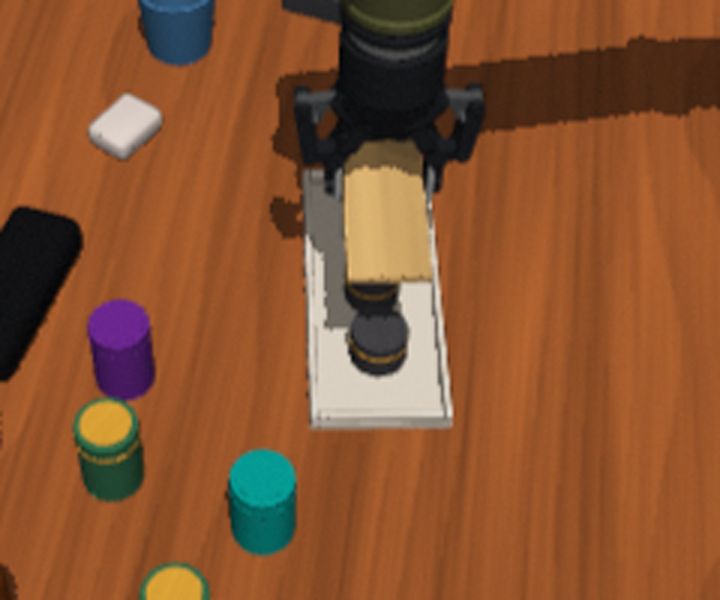

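The picture shows the board held level over the tray, its near end at (390,280), lined up with the tray. Lowering it.

play_rows:
  steps:
    - [[0.001,0.0032,0.02],0,40]
    - [[0,0,0.03],0,40]
    - [[0,0,0.025],0,40]
    - [[0,0,0.012],0,40]
    - [[0,0,0.005],0,40]
    - [[0,0,0.002],0,40]
    - [[0,0,0.001],0,40]
    - [[0,0,0.001],0,40]
    - [[0,0,0],0,40]

```text
time_s: 7.25
eef_pos: [0.4948, -0.0152, 0.2024]
orientation: [0.001, 0.643, 0.766, 0.0]
wrist_force: [-0.2, 0.1, -0.5]
grip_width: 0.0609
finger_force: 33.1
```

play_rows:
  steps:
    - [[0,0,0.001],0,40]
    - [[0,0,0.001],0,40]
    - [[0,0,0.001],0,40]
    - [[0,0,0],0,40]

```text
time_s: 7.65
eef_pos: [0.4949, -0.0151, 0.1999]
orientation: [0.0, 0.643, 0.766, -0.0]
wrist_force: [-4.0, -0.9, 10.1]
grip_width: 0.0609
finger_force: 34.1
```

play_rows:
  steps:
    - [[0,0,-0.001],0,40]
    - [[0,0,0],0,75]
    - [[0,0,0],0,85]
    - [[0,0,0],0,100]
    - [[0,0,0],0,100]
    - [[0,0,0],0,100]
    - [[0,0,-0.02],0,100]
    - [[0,0,-0.04],0,100]
    - [[0,0,-0.05],0,100]
    - [[0,0,-0.05],0,100]
    - [[0,0,0],0,100]

```text
time_s: 8.75
eef_pos: [0.4968, -0.0144, 0.3666]
orientation: [0.006, 0.643, 0.766, 0.003]
wrist_force: [0.2, -0.1, 0.2]
grip_width: 0.0851
finger_force: 0.0
```

```bash
python3 - <<'E'
from h import *
for n,t in dict(A=(.4309,.3182),B=(.593,.3106),C=(.6693,.1852)).items(): togo([*t,.33],np.arctan2(t[1],t[0]),n)
d=get_image("side");im=d["color"][120:320,240:480];cv2.imwrite("pics/s2.png",cv2.resize(im,None,fx=3,fy=3,interpolation=2))
E
```

```text
A t 8.75 eef [ 0.4968 -0.0144  0.3666] cur 0.173 shift [ 0.3392 -0.008   0.0348] turn(tool z) -0.463 tilt [ 0.012 -0.003 -1.   ] w 0.0851 F [ 0.21 -0.06  0.24] j7 0.12
B t 8.75 eef [ 0.4968 -0.0144  0.3666] cur 0.173 shift [0.3038 0.1503 0.0368] turn(tool z) -0.309 tilt [ 0.012 -0.003 -1.   ] w 0.0851 F [ 0.21 -0.06  0.24] j7 0.12
C t 8.75 eef [ 0.4968 -0.0144  0.3666] cur 0.173 shift [0.1671 0.2039 0.0381] turn(tool z) -0.097 tilt [ 0.012 -0.003 -1.   ] w 0.0851 F [ 0.21 -0.06  0.24] j7 0.12
```

View pics/s2.png

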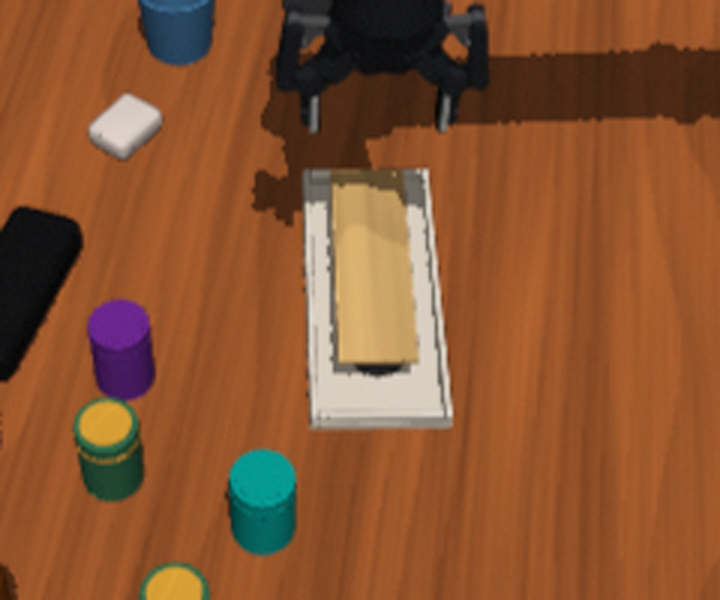

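The board lies flat in the tray with corners at crop (334,182), (402,186), (416,362), (338,362). I'll check it numerically and go to tin A.

```bash
python3 - <<'E'
from h import *
d=get_image("side")
S=np.array([proj(240+u/3-.3,120+v/3-.3,.048,d["mtx"],d["cam_to_world"]) for u,v in[(334,182),(402,186),(416,362),(338,362)]])
print(np.round(S,4),S.mean(0),np.arctan2(*(S[2]+S[3]-S[0]-S[1])[::-1]))
E
```

```text
[[ 0.5361 -0.1011]
 [ 0.4789 -0.1051]
 [ 0.45    0.0751]
 [ 0.5091  0.0842]] [ 0.49350974 -0.01173205] 1.7224852111028601
```

play_rows:
  steps:
    - [[0.02,0,0],0,100]
    - [[0.035,-0.001,0.004],0,100]
    - [[0.035,-0.001,0.004],0,100]
    - [[0.035,-0.001,0.004],0,100]
    - [[0.035,-0.001,0.004],0,100]
    - [[0.035,-0.001,0.004],0,100]
    - [[0.035,-0.001,0.004],0,100]
    - [[0.035,-0.001,0.004],0,100]
    - [[0.035,-0.001,0.004],0,100]
    - [[0.025,-0.001,0.004],0,100]
    - [[0.014,0,0],0,100]
    - [[0,0,0],0,100]
    - [[0,0,0],0,100]

```text
time_s: 10.15
eef_pos: [0.427, 0.3166, 0.3224]
orientation: [-0.0, 0.643, 0.766, -0.001]
wrist_force: [0.1, -0.4, -0.0]
grip_width: 0.0855
finger_force: 0.0
```

```bash
python3 - <<'E'
from h import *
togo([.4309,.3182,.20],.173,"A")
f=[]
for i in range(5): get_image("side"); f.append(get_obs()["wrist_force"])
print(np.round(np.mean(f,0),2),np.round(np.std(f,0),2))
E
```

```text
A t 10.15 eef [0.427  0.3166 0.3224] cur 0.174 shift [0.001  0.0045 0.1223] turn(tool z) 0.001 tilt [-0.002 -0.001 -1.   ] w 0.0855 F [ 0.09 -0.4  -0.04] j7 -0.71
[-0.21 -0.03 -0.16] [0.37 0.25 0.49]
```

play_rows:
  steps:
    - [[0.001,0.0045,0.02],0,100]
    - [[0,0,0.03],0,100]
    - [[0,0,0.03],0,100]
    - [[0,0,0.025],0,100]
    - [[0,0,0.015],0,100]
    - [[0,0,0],0,100]
    - [[0,0,0],0,30]
    - [[0,0,0],0,30]
    - [[0,0,0],0,30]
    - [[0,0,0],0,30]
    - [[0,0,0],0,30]
    - [[0,0,0],0,30]
    - [[0,0,0],0,30]
    - [[0,0,-0.02],0,30]
    - [[0,0,-0.03],0,30]
    - [[0,0,-0.03],0,30]
    - [[0,0,-0.02],0,30]
    - [[0,0,0],0,30]
    - [[0,0,0],0,30]
  newtons: 50

```text
time_s: 12.3
eef_pos: [0.4315, 0.3187, 0.3035]
orientation: [0.0, 0.643, 0.765, 0.0]
wrist_force: [-0.8, 0.7, -1.4]
grip_width: 0.0471
finger_force: 51.7
```

```bash
cat > heft.py <<'E'
from h import *
f=[]
for i in range(8): get_image("side"); f.append(get_obs()["wrist_force"])
print(np.round(np.mean(f,0),2),np.round(np.std(f,0),2))
# board-frame targets: centre (.494,-.014), long axis yaw 1.735
c=np.array([.494,-.014]);u=np.array([np.cos(1.735),np.sin(1.735)])
for s in(.048,-.048): togo([*(c+s*u),.30],.173,f"place{s}")
E
python3 heft.py
```

```text
[ 0.07  0.06 -1.36] [0.58 0.52 0.42]
place0.048 t 12.7 eef [0.4314 0.3189 0.3031] cur 0.173 shift [-0.2907  0.0047  0.0031] turn(tool z) 0.0 tilt [-0.001 -0.    -1.   ] w 0.0474 F [-0.07  0.2  -1.49] j7 -0.73
place-0.048 t 12.7 eef [0.4314 0.3189 0.3031] cur 0.173 shift [-0.3867  0.0039  0.0031] turn(tool z) 0.0 tilt [-0.001 -0.    -1.   ] w 0.0474 F [-0.07  0.2  -1.49] j7 -0.73
```

Tin A is light (about 1.3 N), so it goes on the far slot.

play_rows:
  steps:
    - [[-0.02,0,0],0,30]
    - [[-0.035,0.0005,0],0,30]
    - [[-0.035,0.0005,0],0,30]
    - [[-0.035,0.0005,0],0,30]
    - [[-0.035,0.0005,0],0,30]
    - [[-0.035,0.0005,0],0,30]
    - [[-0.035,0.0005,0],0,30]
    - [[-0.035,0.0005,0],0,30]
    - [[-0.035,0.0005,0],0,30]
    - [[-0.035,0,0],0,30]
    - [[-0.03,0,0],0,30]
    - [[-0.02,0,0],0,30]
    - [[-0.0017,0,0],0,30]
    - [[0,0,0],0,30]
    - [[0,0,0],0,30]
    - [[0,0,0.02],0,30]
    - [[0,0,0.02],0,30]
    - [[0,0,0.008],0,30]
    - [[0,0,0.002],0,30]
    - [[0,0,0],0,30]

```text
time_s: 14.7
eef_pos: [0.5022, -0.0605, 0.2541]
orientation: [0.0, 0.643, 0.766, 0.0]
wrist_force: [-0.0, -0.3, -0.8]
grip_width: 0.0471
finger_force: 51.8
```

```bash
python3 heft.py
```

```text
[-0.11 -0.36 -1.19] [0.36 0.42 0.43]
place0.048 t 15.1 eef [ 0.5021 -0.0614  0.254 ] cur 0.173 shift [ 0.0961  0.0006 -0.0461] turn(tool z) -0.0 tilt [ 0. -0. -1.] w 0.0471 F [ 0.12 -0.45 -1.08] j7 0.08
place-0.048 t 15.1 eef [ 0.5021 -0.0614  0.254 ] cur 0.173 shift [ 0.0001 -0.0002 -0.046 ] turn(tool z) -0.0 tilt [ 0. -0. -1.] w 0.0471 F [ 0.12 -0.45 -1.08] j7 0.08
```

Lower by about 3 mm to contact, then release gently.

play_rows:
  steps:
    - [[0,0,0.001],0,30]
    - [[0,0,0.001],0,30]
    - [[0,0,0.001],0,30]
    - [[0,0,0],0,30]

```text
time_s: 15.5
eef_pos: [0.5026, -0.0612, 0.2532]
orientation: [0.0, 0.643, 0.765, -0.001]
wrist_force: [-7.2, -0.3, 18.4]
grip_width: 0.0471
finger_force: 53.4
```

play_rows:
  steps:
    - [[0,0,-0.002],0,30]
    - [[0,0,0],0,30]
    - [[0,0,0],0,58]
    - [[0,0,0],0,65]
    - [[0,0,0],0,80]
    - [[0,0,0],0,100]
    - [[0,0,0],0,100]
    - [[0,0,-0.02],0,100]
    - [[0,0,-0.04],0,100]
    - [[0,0,-0.05],0,100]
    - [[0,0,0],0,100]

```text
time_s: 16.6
eef_pos: [0.5044, -0.0607, 0.3691]
orientation: [0.005, 0.643, 0.766, 0.002]
wrist_force: [0.5, 1.0, 0.6]
grip_width: 0.0853
finger_force: 0.0
```

```bash
python3 - <<'E'
from h import *
for n,t in dict(B=(.593,.3106),C=(.6693,.1852)).items(): togo([*t,.35],.173,n)
d=get_image("top");im=d["color"][165:295,165:365];cv2.imwrite("pics/t2.png",cv2.resize(im,None,fx=4,fy=4,interpolation=2))
E
```

```text
B t 16.6 eef [ 0.5044 -0.0607  0.3691] cur 0.173 shift [0.3506 0.1511 0.0188] turn(tool z) 0.0 tilt [ 0.011 -0.003 -1.   ] w 0.0853 F [0.54 0.96 0.61] j7 0.19
C t 16.6 eef [ 0.5044 -0.0607  0.3691] cur 0.173 shift [0.2139 0.2046 0.02  ] turn(tool z) 0.0 tilt [ 0.011 -0.003 -1.   ] w 0.0853 F [0.54 0.96 0.61] j7 0.19
```

View pics/t2.png

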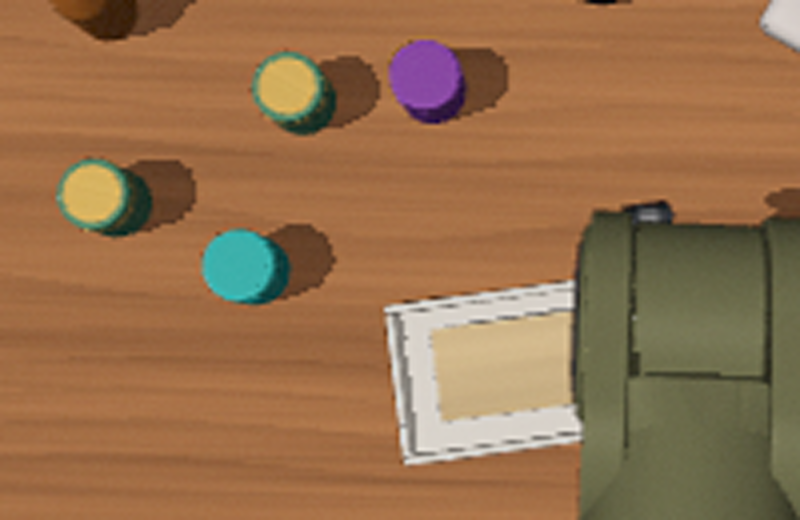

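The arm hides tin A, but the separator's free end (crop 435,335 to 443,420) is still centred. Going to tin B.

play_rows:
  steps:
    - [[0.0176,0.0076,0],0,100]
    - [[0.037,0.016,0.002],0,100]
    - [[0.037,0.016,0.002],0,100]
    - [[0.037,0.016,0.002],0,100]
    - [[0.037,0.016,0.002],0,100]
    - [[0.037,0.016,0.002],0,100]
    - [[0.037,0.016,0.002],0,100]
    - [[0.037,0.016,0.002],0,100]
    - [[0.037,0.016,0.002],0,100]
    - [[0.025,0.0105,0.002],0,100]
    - [[0.012,0.005,0],0,100]
    - [[0,0,0],0,100]
    - [[0,0,0],0,100]

```text
time_s: 17.95
eef_pos: [0.5906, 0.3089, 0.3439]
orientation: [0.0, 0.644, 0.765, -0.001]
wrist_force: [-0.1, -0.1, -0.3]
grip_width: 0.0852
finger_force: 0.0
```

```bash
python3 - <<'E'
from h import *
togo([.593,.3106,.203],.173,"B")
d=get_image("side");im=d["color"][120:370,200:480];cv2.imwrite("pics/s3.png",cv2.resize(im,None,fx=2.2,fy=2.2,interpolation=2))
E
```

```text
B t 17.95 eef [0.5906 0.3089 0.3439] cur 0.172 shift [0.0015 0.0028 0.1409] turn(tool z) -0.001 tilt [-0.001 -0.002 -1.   ] w 0.0852 F [-0.1  -0.1  -0.27] j7 -0.64
```

View pics/s3.png

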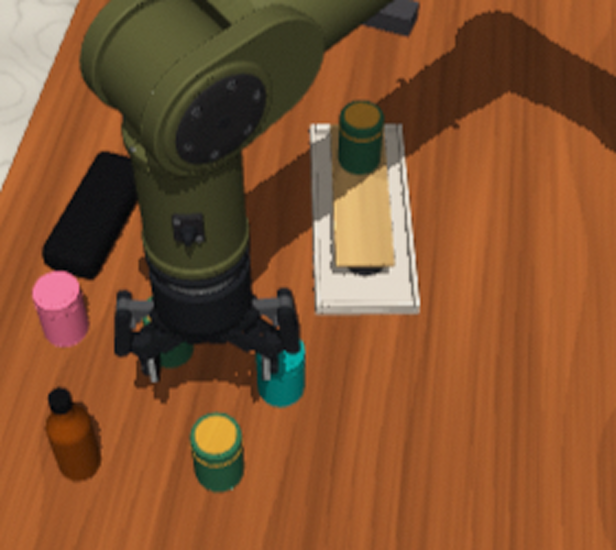

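Tin A stands upright on the board (361,135), and the arm is above tin B (218,440). Grasp and heft B.

play_rows:
  steps:
    - [[0.0015,0.0028,0.02],0,100]
    - [[0,0,0.035],0,100]
    - [[0,0,0.035],0,100]
    - [[0,0,0.035],0,100]
    - [[0,0,0.015],0,100]
    - [[0,0,0],0,100]
    - [[0,0,0],0,30]
    - [[0,0,0],0,30]
    - [[0,0,0],0,30]
    - [[0,0,0],0,30]
    - [[0,0,0],0,30]
    - [[0,0,0],0,30]
    - [[0,0,0],0,30]
    - [[0,0,-0.02],0,30]
    - [[0,0,-0.03],0,30]
    - [[0,0,-0.03],0,30]
    - [[0,0,-0.02],0,30]
    - [[0,0,0],0,30]
    - [[0,0,0],0,30]

```text
time_s: 19.9
eef_pos: [0.5929, 0.3118, 0.3046]
orientation: [0.0, 0.643, 0.766, -0.0]
wrist_force: [-0.2, -0.5, -6.0]
grip_width: 0.0464
finger_force: 52.9
```

```bash
python3 heft.py
```

```text
[ 0.06  0.08 -5.53] [0.56 0.48 0.47]
place0.048 t 20.3 eef [0.5929 0.312  0.3039] cur 0.173 shift [-0.2561 -0.1531  0.0041] turn(tool z) 0.0 tilt [-0.001 -0.    -1.   ] w 0.0468 F [ 0.48 -0.6  -4.75] j7 -0.66
place-0.048 t 20.3 eef [0.5929 0.312  0.3039] cur 0.173 shift [-0.3521 -0.154   0.0041] turn(tool z) 0.0 tilt [-0.001 -0.    -1.   ] w 0.0468 F [ 0.48 -0.6  -4.75] j7 -0.66
```

B is the heaviest (about 5.5 N). Set it back down and fetch C.

play_rows:
  steps:
    - [[0,0,0.03],0,30]
    - [[0,0,0.04],0,30]
    - [[0,0,0.02],0,30]
    - [[0,0,0.008],0,30]
    - [[0,0,0.0015],0,30]
    - [[0,0,0],0,30]
    - [[0,0,0],0,58]
    - [[0,0,0],0,65]
    - [[0,0,0],0,80]
    - [[0,0,0],0,100]
    - [[0,0,0],0,100]
    - [[0,0,-0.02],0,100]
    - [[0,0,-0.04],0,100]
    - [[0,0,-0.04],0,100]
    - [[0,0,-0.04],0,100]
    - [[0,0,0],0,100]
    - [[0,0,0],0,100]

```text
time_s: 22.0
eef_pos: [0.5931, 0.3125, 0.3478]
orientation: [0.001, 0.643, 0.766, 0.002]
wrist_force: [-0.5, -0.3, -1.0]
grip_width: 0.085
finger_force: 0.0
```

```bash
python3 - <<'E'
from h import *
togo([.6693,.1852,.343],.173,"C")
E
```

```text
C t 22.0 eef [0.5931 0.3125 0.3478] cur 0.173 shift [-0.1385  0.0532  0.0049] turn(tool z) 0.0 tilt [ 0.003  0.001 -1.   ] w 0.085 F [-0.51 -0.3  -1.04] j7 -0.64
```

play_rows:
  steps:
    - [[-0.0185,0.0072,0.001],0,100]
    - [[-0.03,0.0115,0.001],0,100]
    - [[-0.03,0.0115,0.001],0,100]
    - [[-0.03,0.0115,0.001],0,100]
    - [[-0.02,0.0075,0.001],0,100]
    - [[-0.01,0.004,0],0,100]
    - [[0,0,0],0,100]
    - [[0,0,0],0,100]

```text
time_s: 22.8
eef_pos: [0.6687, 0.1854, 0.3396]
orientation: [-0.001, 0.643, 0.766, -0.0]
wrist_force: [-0.9, 0.4, -0.1]
grip_width: 0.0855
finger_force: 0.0
```

```bash
python3 - <<'E'
from h import *
togo([.6693,.1852,.204],.173,"C")
E
```

```text
C t 22.8 eef [0.6687 0.1854 0.3396] cur 0.174 shift [-0.0005  0.0007  0.1356] turn(tool z) 0.001 tilt [-0.002  0.001 -1.   ] w 0.0855 F [-0.92  0.36 -0.07] j7 -0.42
```

play_rows:
  steps:
    - [[0,0.0005,0.02],0,100]
    - [[0,0,0.035],0,100]
    - [[0,0,0.035],0,100]
    - [[0,0,0.031],0,100]
    - [[0,0,0.015],0,100]
    - [[0,0,0],0,100]
    - [[0,0,0],0,30]
    - [[0,0,0],0,30]
    - [[0,0,0],0,30]
    - [[0,0,0],0,30]
    - [[0,0,0],0,30]
    - [[0,0,0],0,30]
    - [[0,0,0],0,30]
    - [[0,0,-0.02],0,30]
    - [[0,0,-0.03],0,30]
    - [[0,0,-0.03],0,30]
    - [[0,0,-0.02],0,30]
    - [[0,0,0],0,30]
    - [[0,0,0],0,30]

```text
time_s: 24.7
eef_pos: [0.6697, 0.1847, 0.3044]
orientation: [0.0, 0.643, 0.766, 0.0]
wrist_force: [-0.5, -1.0, -2.1]
grip_width: 0.047
finger_force: 51.8
```

```bash
python3 heft.py
```

```text
[-0.02  0.28 -1.95] [0.44 0.55 0.4 ]
place0.048 t 25.1 eef [0.6696 0.1848 0.3034] cur 0.173 shift [-0.1176 -0.2068  0.0036] turn(tool z) 0.0 tilt [-0.001 -0.    -1.   ] w 0.0467 F [-0.15 -0.53 -2.09] j7 -0.43
place-0.048 t 25.1 eef [0.6696 0.1848 0.3034] cur 0.173 shift [-0.2136 -0.2077  0.0036] turn(tool z) 0.0 tilt [-0.001 -0.    -1.   ] w 0.0467 F [-0.15 -0.53 -2.09] j7 -0.43
```

C is light (about 1.9 N). Placing it on the near slot.

play_rows:
  steps:
    - [[-0.008,-0.014,-0.01],0,30]
    - [[-0.017,-0.03,-0.01],0,30]
    - [[-0.02,-0.035,0],0,30]
    - [[-0.02,-0.035,0],0,30]
    - [[-0.02,-0.035,0],0,30]
    - [[-0.016,-0.028,0],0,30]
    - [[-0.01,-0.018,0],0,30]
    - [[-0.0066,-0.0118,0],0,30]
    - [[0,0,0],0,30]
    - [[0,0,0],0,30]
    - [[0,0,0.02],0,30]
    - [[0,0,0.02],0,30]
    - [[0,0,0.02],0,30]
    - [[0,0,0.008],0,30]
    - [[0,0,0],0,30]
    - [[0,0,0],0,30]

```text
time_s: 26.7
eef_pos: [0.4869, 0.0341, 0.2566]
orientation: [-0.0, 0.643, 0.766, 0.001]
wrist_force: [0.6, -0.3, -1.3]
grip_width: 0.047
finger_force: 52.2
```

```bash
python3 heft.py
```

```text
[ 0.09 -0.17 -2.03] [0.43 0.46 0.61]
place0.048 t 27.1 eef [0.4863 0.0333 0.2564] cur 0.173 shift [ 0.     -0.0002 -0.0436] turn(tool z) -0.0 tilt [ 0. -0. -1.] w 0.047 F [ 0.7   0.43 -1.82] j7 -0.12
place-0.048 t 27.1 eef [0.4863 0.0333 0.2564] cur 0.173 shift [-0.096  -0.001  -0.0436] turn(tool z) -0.0 tilt [ 0. -0. -1.] w 0.047 F [ 0.7   0.43 -1.82] j7 -0.12
```

play_rows:
  steps:
    - [[0,0,0.001],0,30]
    - [[0,0,0.001],0,30]
    - [[0,0,0],0,30]
    - [[0,0,0],0,30]

```text
time_s: 27.5
eef_pos: [0.4864, 0.0334, 0.2545]
orientation: [0.0, 0.643, 0.766, -0.0]
wrist_force: [-1.7, -0.1, 3.8]
grip_width: 0.0471
finger_force: 52.7
```

Contact made; release.

play_rows:
  steps:
    - [[0,0,-0.0005],0,30]
    - [[0,0,0],0,30]
    - [[0,0,0],0,58]
    - [[0,0,0],0,65]
    - [[0,0,0],0,80]
    - [[0,0,0],0,100]
    - [[0,0,0],0,100]
    - [[0,0,-0.02],0,100]
    - [[0,0,-0.04],0,100]
    - [[0,0,-0.04],0,100]
    - [[0,0,0],0,100]
    - [[0,0,0],0,100]

```text
time_s: 28.7
eef_pos: [0.4865, 0.0334, 0.3554]
orientation: [0.001, 0.644, 0.765, 0.0]
wrist_force: [0.3, 0.1, -1.3]
grip_width: 0.0854
finger_force: 0.0
```

```bash
python3 - <<'E'
from h import *
togo([.593,.312,.35],.173,"B")
E
```

```text
B t 28.7 eef [0.4865 0.0334 0.3554] cur 0.173 shift [0.2561 0.1527 0.0053] turn(tool z) -0.0 tilt [ 0.002 -0.001 -1.   ] w 0.0854 F [ 0.32  0.06 -1.31] j7 0.01
```

play_rows:
  steps:
    - [[0.016,0.0097,0.001],0,100]
    - [[0.035,0.021,0.001],0,100]
    - [[0.035,0.021,0.001],0,100]
    - [[0.035,0.021,0.001],0,100]
    - [[0.035,0.021,0.001],0,100]
    - [[0.035,0.021,0],0,100]
    - [[0.035,0.021,0],0,100]
    - [[0.02,0.011,0],0,100]
    - [[0.01,0.006,0],0,100]
    - [[0,0,0],0,100]
    - [[0,0,0],0,100]

```text
time_s: 29.8
eef_pos: [0.5926, 0.3108, 0.3487]
orientation: [0.0, 0.644, 0.765, -0.001]
wrist_force: [0.2, -0.2, 0.1]
grip_width: 0.0849
finger_force: 0.0
```

```bash
python3 - <<'E'
from h import *
togo([.593,.312,.204],.173,"B")
d=get_image("side");im=d["color"][120:370,200:480];cv2.imwrite("pics/s4.png",cv2.resize(im,None,fx=2.2,fy=2.2,interpolation=2))
E
```

```text
B t 29.8 eef [0.5926 0.3108 0.3487] cur 0.172 shift [0.0014 0.0008 0.1447] turn(tool z) -0.001 tilt [-0.001 -0.002 -1.   ] w 0.0849 F [ 0.23 -0.24  0.06] j7 -0.66
```

View pics/s4.png

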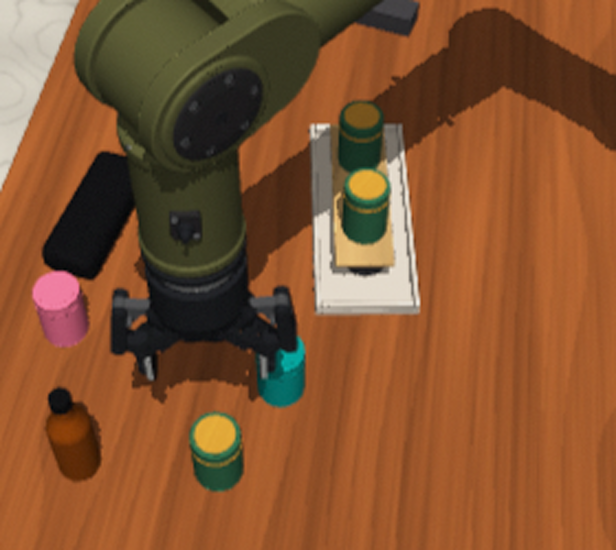

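Both light tins stand upright on the board at (361,135) and (367,205), and B is under the gripper at (218,450). Lift B by 0.25 m.

play_rows:
  steps:
    - [[0.0014,0.0008,0.02],0,100]
    - [[0,0,0.035],0,100]
    - [[0,0,0.035],0,100]
    - [[0,0,0.035],0,100]
    - [[0,0,0.02],0,100]
    - [[0,0,0],0,100]
    - [[0,0,0],0,30]
    - [[0,0,0],0,30]
    - [[0,0,0],0,30]
    - [[0,0,0],0,30]
    - [[0,0,0],0,30]
    - [[0,0,0],0,30]
    - [[0,0,0],0,30]
  newtons: 60

```text
time_s: 31.15
eef_pos: [0.5934, 0.3141, 0.2072]
orientation: [0.001, 0.643, 0.766, 0.001]
wrist_force: [-2.4, -1.9, 7.0]
grip_width: 0.0469
finger_force: 62.4
```

play_rows:
  steps:
    - [[0,0,-0.015],0,30]
    - [[0,0,-0.03],0,30]
    - [[0,0,-0.03],0,30]
    - [[0,0,-0.03],0,30]
    - [[0,0,-0.03],0,30]
    - [[0,0,-0.03],0,30]
    - [[0,0,-0.03],0,30]
    - [[0,0,-0.03],0,30]
    - [[0,0,-0.015],0,30]
    - [[0,0,0],0,30]
    - [[0,0,0],0,30]
    - [[0,0,0],0,30]
    - [[0,0,0],0,30]

```text
time_s: 32.45
eef_pos: [0.5931, 0.313, 0.4427]
orientation: [-0.0, 0.643, 0.766, -0.001]
wrist_force: [-0.8, 0.4, -4.4]
grip_width: 0.047
finger_force: 62.9
```

```bash
python3 heft.py; python3 - <<'E'
from h import *
im=get_image("side")["color"];cv2.imwrite("pics/s5.png",im)
E
```

```text
[-0.02 -0.15 -5.07] [0.35 0.43 0.4 ]
place0.048 t 32.85 eef [0.5932 0.3134 0.4446] cur 0.173 shift [-0.2575 -0.1536  0.1446] turn(tool z) 0.0 tilt [-0. -0. -1.] w 0.0471 F [-0.31 -0.54 -4.59] j7 -0.63
place-0.048 t 32.85 eef [0.5932 0.3134 0.4446] cur 0.173 shift [-0.3535 -0.1545  0.1446] turn(tool z) 0.0 tilt [-0. -0. -1.] w 0.0471 F [-0.31 -0.54 -4.59] j7 -0.63
```

View pics/s5.png

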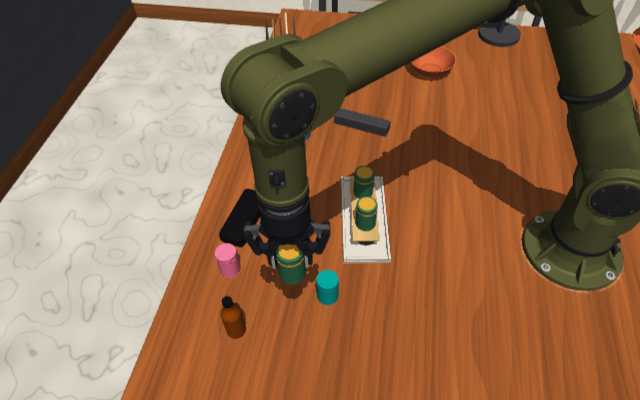

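The heaviest tin is held upright at (290,262), about 0.24 m up. The two light tins stand on the board at (364,180) and (367,213), and nothing else has moved.

```bash
python3 -c "
from plant import *
print(job_done())"
```

```text
the job is handed in; nothing more can be done
None
```

I handed in the job after about 33 s of robot time: the separator lies on the polish tins, centred to within about 5 mm, with the two lighter tins (about 1.3 N and 1.9 N) upright on it, and the heaviest (about 5.5 N) is held upright with its underside about 24 cm up; `job_done()` gave no verdict.

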